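# Hang the ear defenders on the bar under the shelf

### The job

Pick up the ear defenders standing on the table, pass them sideways over the free end of the stand's bar so that the headband straddles it, and lower the crown of the headband gently onto the bar before letting go. They should hang straight down and square across the bar, under the shelf, with the middle of the headband at least 5 cm in from the bar's free end. Do not knock the stand or the other things on the table.

Things in the scene. Friction and masses are not known exactly. Their poses are not given: they have to be found in the camera images.
- ear_defenders: Ear defenders, 0.2 kg, 154 (x) by 64 (y) by 161 mm high, standing as an arch on two grey box-like cups (x 37 to 77 mm either side, 84 high). Origin midway between the cups at their underside; x cup to cup, z up to the crown, halves alike. Black headband: half circle in the x-z plane centred 90 mm up, radii 62 and 71, 28 wide in y (pinch it so).
- crown (a point): The middle of the headband's underside (inside of the arch), 152 mm above the ear defenders' origin; it is this that rests on the bar. Axes as the ear defenders.
- stand: Fixed plywood stand. Origin on the table under the bar's middle; x across the bar, away from the robot, y along it to its free end, z up. Foot board 12 mm thick, x -80 to 90, y -160 to 140. End panel y -144 to -126, x -40 to 80, 282 high. Front, back and free end are open.
- bar_mid (a point): On the axis of the steel bar, 196 mm above the table, midway along it. The bar is round, 18 mm in diameter, level, and runs along the stand's y from -126 mm (end panel) to +120 mm (free end). Axes as the stand.
- shelf_edge (a point): Middle of the lower front edge of the shelf board over the bar, 281 mm above the table, 40 mm in front of the bar. The shelf is 18 mm thick, with small stock up to 340 mm; in the stand's frame it spans x -40 to 80, y -144 to 106 mm. Only about 67 mm lie between it and the top of a hung headband, so the gripper must reach in leaning, from the front. Axes as the stand.
- bar_end (a point): Centre of the bar's free end, 120 mm from bar_mid along the stand's y. Axes as the stand.
- brush_jar: Glass jar with three brushes, 76 mm in diameter, 100 mm high (brushes to 190 mm); origin under its centre. Leave alone.
- paint_bottle: White capped paint bottle, 54 mm in diameter, 140 mm high; origin under its centre. Leave alone.
- egg_cup: White egg cup with a yellow egg, 46 mm in diameter, 90 mm high; origin under its centre. Leave alone.
There are look-alikes about, which are no part of the job. What is meant by the ear_defenders is not orange, and is the larger of those in its own colour.

How it is judged:
By the outcome, as a careful person would: the job done as asked, in the order asked, and still so for the second after the job is handed in, with the robot touching nothing.
It also fails if it takes over 48 s, if anything falls off the work surface, if the arm or the gripper's body presses on something with over 40 N, if the wrist force passes 120 N, or if a joint passes its speed limit or range.

### The arm

A 6-joint arm with a two-finger parallel gripper is mounted at the origin on the work surface. World frame = base frame: x ahead of the robot, y to its left, z up, the work surface at z = 0. Lengths are in m, angles in rad, forces in N, time in s.
With the tool pointing down it reaches from about 0.4 to 0.925 m from the base axis. Payload 3.4 kg.
Tool frame: the origin (TCP) lies at the very end of the fingers, on their centre line; the grasp point (between the pads) lies 19 mm behind it; z points along the fingers, y is the line along which they close (so a half turn about z gives the same grasp; the last joint's range is limited). The gripper opens to 85 mm and grips with 20 to 120 N. Pads are 22 mm wide; open, the fingers measure 114 mm over their backs; the gripper's body (76 mm by 85 mm) begins 54 mm behind the grasp point. The pads swing forward as they close: fully open they stand 13 mm farther back than shut.
Start: joints at [1.274, 0.307, 1.506, -0, 1.328, -0.073], TCP at [0.128, 0.561, 0.231] pointing down, gripper open.
Joint ranges: [-3.12, 3.12], [-1.05, 2.28], [0.14, 2.33], [-1.42, 4.57], [0.1, 2.73], [-2.68, 2.68]. Speed limits (rad/s): [2.57, 2.57, 3.14, 3.14, 3.14, 3.14].

### API

Orientations are given as a rotation vector (axis times angle).
In Python, from bench import * gives the robot as it stands.
- The arm moves only by the shell command python3 -m inch 'ROWS'. ROWS is JSON, one flat list of numbers, 7 for each row, row after row: the shift along the tool's x, y, z each as a share of 75 cm, from -1 to 1, then the turn, a rotation vector about the tool's x, y, z each as a share of pi rad, from -1 to 1, then the opening, from -1 (shut) to 1 (fully open). A call has 1 to 12 rows; each row is the pose to reach, as a shift and turn from the pose commanded when the call began, along the tool's axes at that moment, turning the shorter way round; what a row does not reach only later rows make up. A row lasts 1/12 s, in which the tool goes at most 41.7 mm and 7.16 degrees, less where a joint would pass 70% of its speed; a pose out of reach is approached as far as the arm can. A call with a number of a shift or a turn outside -1 to 1 is refused whole. A call with a gripper value outside its range is refused whole. The fingers move at their own pace and stop on an object; the grip force is fixed at half the most. Time passes only in rows, so rows that repeat a pose let the fingers close. It gives the time, the measured TCP pose, the force, the opening and the grip force at its end, in the units of the state.
- observe(): the state, without advancing time (a new reading comes with each control period).
- snapshot(name): name is "scene" or "top" or "wrist"; returns (picture, depth): 400x640x3 uint8, red, green, blue; 400x640 float32, m along the optical axis (not along the pixel's ray), 0 where there is no reading.
- get_calibration(name): a dict with "vertical_fov" (degrees; the focal length in pixels is half the picture's height over the tangent of half this angle, whatever the lens; pixels are square), "cx", "cy" (the principal point, pixels), "dist_coeffs" ([k1, k2, p1, p2, k3] as OpenCV has them; the pictures are not rectified), "R" (3x3) and "t" (3): a world point X has camera coordinates R X + t; the wrist camera has in their place "hand_eye" (4x4, takes a point from camera to tool coordinates, whose origin is the TCP and whose axes are the flange's). Camera axes: x right, y down, z forward; pixel columns grow to the right and rows downward; lengths in m; the calibration is good to about 2 mm. A picture is of the moment at which its call begins: read the wrist's pose just before it. get_calibration takes no time and is no camera call.
- sign_off(): hands the job in; it is judged then, once.
The state is a dict: "time": time; "joint_positions": joint angles; "dq": joint speeds; "joint_torque": joint torques, N m; "ee_pos": TCP position; "ee_rot": TCP orientation; "contact_force": force on the tool from outside, world axes, zero at the start; "ft_torque": the same for the moment, N m; "width": finger opening in m; "finger_force": force on a finger pad.
Only numpy, scipy, OpenCV 4.12 (cv2) and the standard library are available. Lean on these libraries where they do the work, as an engineer would, in place of code of your own. Each camera call takes 0.05 s, during which the arm holds its last target. There are 200 camera calls.

## Working session

There is one attempt and no reset: what is moved stays moved. The work goes in short steps, Python scripts to look and compute and a shell command to move; the robot and the scene stay as the last step left them, time stands still between calls to the robot, and variables do not carry over. Pictures are saved under pics/ and viewed, at most 10 in all, crops included, and the job is handed in when it is done.

```bash
ls; mkdir -p pics; python3 - <<'E'
from bench import *
import cv2,numpy as np
s=observe();print({k:np.round(v,3).tolist() for k,v in s.items()})
for n in ["scene","top"]:
    p,d=snapshot(n);cv2.imwrite(f"pics/{n}0.png",p[:,:,::-1]);np.save(f"{n}0.npy",d)
    c=get_calibration(n);print(n,{k:np.round(v,4).tolist() for k,v in c.items()}, (d>0).mean())
E
```

```text
pics
{'time': 0.0, 'joint_positions': [1.273, 0.308, 1.508, 0.0, 1.328, -0.074], 'dq': [-0.0, -0.001, 0.001, -0.0, 0.002, 0.0], 'joint_torque': [-0.002, -45.756, -25.19, -0.001, 0.013, -0.0], 'ee_pos': [0.127, 0.56, 0.23], 'ee_rot': [-0.351, -3.122, 0.003], 'contact_force': [0.37, -0.111, 0.216], 'ft_torque': [0.002, -0.005, -0.071], 'finger_force': 0.0, 'width': 0.085}
scene {'vertical_fov': 44.0615, 'cx': 324.6094, 'cy': 204.0705, 'dist_coeffs': [0.0469, 0.0, 0.0, 0.0, 0.0], 'R': [[-0.6784, 0.7347, 0.0054], [0.4586, 0.4292, -0.7782], [-0.574, -0.5254, -0.6281]], 't': [0.2949, -0.0599, 1.731]} 0.995875
top {'vertical_fov': 48.7871, 'cx': 317.1301, 'cy': 199.8617, 'dist_coeffs': [-0.0766, 0.0, 0.0, 0.0, 0.0], 'R': [[-0.0028, -1.0, -0.0032], [-0.9818, 0.0034, -0.1897], [0.1898, 0.0026, -0.9818]], 't': [0.0312, 0.4671, 1.2816]} 0.99615234375
```

```bash
sleep 1; ls pics
```

```text
scene0.png
top0.png
```

View pics/scene0.png

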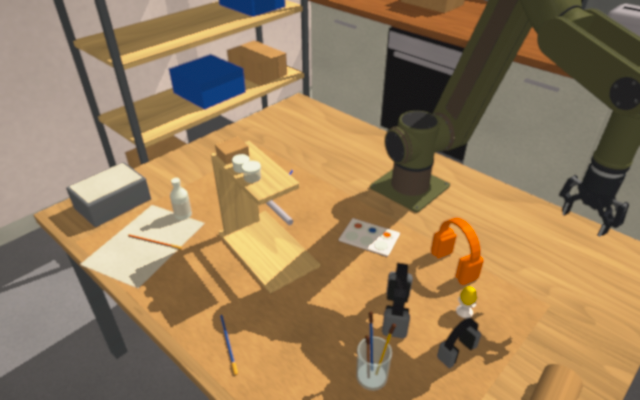

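View pics/top0.png

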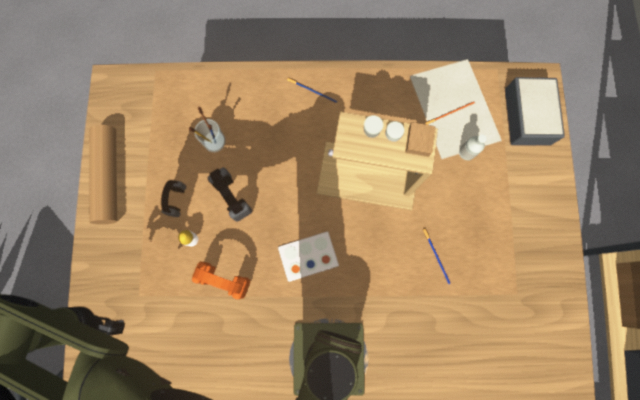

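The scene view shows the target (larger black pair) at about (398,300), the small black look-alike at (460,340), the orange one at (458,250), and the stand at (265,215). In the top view the target is at (230,195), the jar at (208,135), the egg at (187,239), the bottle at (471,148), and the stand's free bar end at about (333,152), so it points along world +y.

```bash
cat > h.py <<'E'
from bench import *
import cv2,numpy as np
from scipy.spatial.transform import Rotation as Ro
def K(c):
    f=200/np.tan(np.radians(c["vertical_fov"])/2);return np.array([[f,0,c["cx"]],[0,f,c["cy"]],[0,0,1]])
def cloud(n,d,T=None):
    c=get_calibration(n);u,v=np.meshgrid(np.arange(640.),np.arange(400.))
    p=cv2.undistortPoints(np.stack([u,v],-1).reshape(-1,1,2),K(c),np.array(c["dist_coeffs"])).reshape(400,640,2)
    X=np.dstack([p*d[...,None],d])
    if n=="wrist": 
        H=np.array(c["hand_eye"]);X=X@H[:3,:3].T+H[:3,3];return X@T[:3,:3].T+T[:3,3]
    return (X-np.array(c["t"]))@np.array(c["R"])
def box(X,m): return X[m]
E
python3 - <<'E'
from h import *
for n in ["top","scene"]:
    d=np.load(n+"0.npy");im=cv2.imread(f"pics/{n}0.png").astype(int);X=cloud(n,d);z=X[...,2]
    print(n,"table z",np.median(z[(abs(z)<.02)]))
    def rep(name,m):
        P=X[m]
        if len(P)<5: print(name,len(P));return
        r=cv2.minAreaRect(P[:,:2].astype(np.float32)*1000)
        print(name,len(P),"mean",P.mean(0).round(4),"rect",np.round(r[0],1),np.round(r[1],1),round(r[2],1), "zmax",P[:,2].max().round(3), "corners",np.round(cv2.boxPoints(r)).tolist() if 'shelf' in name or 'foot' in name else '')
    # stand
    st=(X[...,0]>.3)&(X[...,0]<.8)&(X[...,1]<.05)&(X[...,1]>-.4)
    rep("shelf",st&(abs(z-.299)<.006)); rep("foot",st&(abs(z-.012)<.005)&(im[...,2]>120))
    rep("bar",st&(z>.19)&(z<.215))
    dark=(im.max(2)<75)
    obj=(X[...,0]>.2)&(X[...,0]<.8)&(X[...,1]<.75)&(X[...,1]>.1)&(z>.015)
    k,l,s,c=cv2.connectedComponentsWithStats(obj.astype(np.uint8))
    for i in range(1,k):
        if s[i,4]>40: print(s[i]); rep("obj",l==i); rep("  top 12mm",(l==i)&(z>z[l==i].max()-.012)); 
E
```

```text
top table z 0.000795563845934559
shelf 3155 mean [ 0.5549 -0.1217  0.2995] rect [ 564.8 -142. ] [249.9 120.2] 79.4 zmax 0.305 corners [[483.0, -254.0], [601.0, -276.0], [647.0, -30.0], [529.0, -8.0]]
foot 3880 mean [ 0.5137 -0.1118  0.012 ] rect [ 549.5 -175.4] [496.6 448.8] 0.0 zmax 0.017 corners [[301.0, 49.0], [301.0, -400.0], [798.0, -400.0], [798.0, 49.0]]
bar 64 mean [ 0.5286 -0.1349  0.2031] rect [ 535.5 -128. ] [263.5  24.7] 72.1 zmax 0.214 corners 
[189 106  36  45 679]
obj 679 mean [0.6664 0.3582 0.084 ] rect [667.6 359.4] [74.8 75. ] 59.0 zmax 0.193 corners 
  top 12mm 37 mean [0.6686 0.3584 0.1879] rect [668.2 349.1] [54.  73.6] 71.9 zmax 0.193 corners 
[  89  125   28   99 2642]
obj 2642 mean [0.5457 0.6848 0.0681] rect [552.6 694.8] [303.4  79.6] 5.3 zmax 0.091 corners 
  top 12mm 462 mean [0.5434 0.696  0.0815] rect [551.6 695.3] [299.   41.6] 5.8 zmax 0.091 corners 
[207 167  45  55 959]
obj 959 mean [0.474  0.2836 0.1098] rect [486.8 293.8] [156.6  64.2] 32.1 zmax 0.167 corners 
  top 12mm 223 mean [0.485  0.2933 0.1601] rect [484.5 293.3] [78.3 28. ] 32.5 zmax 0.167
[... 1506 characters left out ...]
664.9 370.3] [69.9 59.2] 32.9 zmax 0.192 corners 
[458 286  19  26 338]
obj 338 mean [0.3618 0.425  0.0656] rect [358.2 422.4] [32.6 43.2] 10.7 zmax 0.094 corners 
  top 12mm 79 mean [0.3555 0.423  0.0872] rect [354.6 422.6] [25.1 24. ] 79.6 zmax 0.094 corners 
[ 437  317   44   50 1046]
obj 1046 mean [0.4858 0.4746 0.0635] rect [476.4 473.2] [ 45. 109.] 81.2 zmax 0.116 corners 
  top 12mm 185 mean [0.4787 0.4722 0.1103] rect [477.2 471.9] [20.4 59.8] 79.8 zmax 0.116 corners 
[ 530  364   53   36 1424]
obj 1424 mean [0.4479 0.685  0.0736] rect [451.8 690.5] [109.7  79.7] 5.5 zmax 0.087 corners 
  top 12mm 826 mean [0.4481 0.6881 0.0791] rect [451.2 690.8] [107.5  52.6] 6.1 zmax 0.087 corners
```

```bash
cat >> h.py <<'E'
def Rt(az,down): # tool approach at azimuth az, 'down' deg below horizontal
    a,d=np.radians([az,down]);z=np.array([np.cos(a)*np.cos(d),np.sin(a)*np.cos(d),-np.sin(d)])
    y=np.array([-np.sin(a),np.cos(a),0]);return np.c_[np.cross(y,z),y,z]
def cur():
    s=observe();T=np.eye(4);T[:3,:3]=Ro.from_rotvec(s["ee_rot"]).as_matrix();T[:3,3]=s["ee_pos"];return T
def go(p,Rm,T=None):
    T=cur() if T is None else T
    best=min((Rm,Rm@np.diag([-1,-1,1.])),key=lambda r:Ro.from_matrix(T[:3,:3].T@r).magnitude())
    w=Ro.from_matrix(T[:3,:3].T@best).as_rotvec();d=T[:3,:3].T@(np.asarray(p)-T[:3,3])
    print("row",(d/.75).round(4),(w/np.pi).round(4),"mm",np.linalg.norm(d)*1000//1,"deg",np.degrees(np.linalg.norm(w))//1)
    return best
E
python3 - <<'E'
from h import *
T=cur();print(T.round(3));print(np.round(get_calibration("wrist")["hand_eye"],3))
ear=np.array([.4855,.295,0]);az=32.3;R=Rt(az,45);r=np.array([np.cos(np.radians(az)),np.sin(np.radians(az)),0])
G=ear-r*.047+[0,0,.137];tcp=G+R[:,2]*.019;pre=tcp-R[:,2]*.11
print("tcp",tcp,"pre",pre)
go([.128,.561,.30],T[:3,:3]);go([.30,.37,.30],R);go(pre,R)
E
```

```text
[[-0.975  0.222 -0.001  0.127]
 [ 0.222  0.975 -0.002  0.56 ]
 [ 0.    -0.002 -1.     0.23 ]
 [ 0.     0.     0.     1.   ]]
[[ 0.    -0.961 -0.278  0.07 ]
 [ 1.     0.     0.     0.   ]
 [-0.    -0.278  0.961 -0.14 ]
 [ 0.     0.     0.     1.   ]]
tcp [0.45712881 0.27706448 0.12356497] pre [0.39138287 0.23550162 0.20134672]
row [-0.0004  0.0012 -0.0927] [0. 0. 0.] mm 69.0 deg 0.0
row [-0.2805 -0.1962 -0.0924] [-0.0989 -0.237  -0.2372] mm 265.0 deg 62.0
row [-0.4392 -0.3438  0.0394] [-0.0989 -0.237  -0.2372] mm 419.0 deg 62.0
```

```bash
python3 -m inch '[0,0,-0.093,0,0,0,1, 0,0,-0.093,0,0,0,1, -0.28,-0.196,-0.093,-0.099,-0.237,-0.237,1, -0.28,-0.196,-0.093,-0.099,-0.237,-0.237,1, -0.28,-0.196,-0.093,-0.099,-0.237,-0.237,1, -0.28,-0.196,-0.093,-0.099,-0.237,-0.237,1, -0.28,-0.196,-0.093,-0.099,-0.237,-0.237,1, -0.28,-0.196,-0.093,-0.099,-0.237,-0.237,1, -0.28,-0.196,-0.093,-0.099,-0.237,-0.237,1, -0.28,-0.196,-0.093,-0.099,-0.237,-0.237,1, -0.28,-0.196,-0.093,-0.099,-0.237,-0.237,1, -0.28,-0.196,-0.093,-0.099,-0.237,-0.237,1]'
python3 - <<'E'
from h import *
T=cur();print(T.round(3),observe()["joint_positions"])
ear=np.array([.4855,.295,0]);az=32.3;R=Rt(az,45);r=np.array([np.cos(np.radians(az)),np.sin(np.radians(az)),0])
G=ear-r*.047+[0,0,.137];tcp=G+R[:,2]*.019;pre=tcp-R[:,2]*.11
go(pre,R)
E
```

```text
time: 1.1
ee_pos: [0.2974, 0.3656, 0.2968]
ee_rot: [-0.663, 2.282, 0.269]
contact_force: [-0.8, -1.5, -1.4]
width: 0.0855
finger_force: 0.0
[[-0.598 -0.535  0.597  0.297]
 [-0.381  0.845  0.375  0.366]
 [-0.705 -0.003 -0.709  0.297]
 [ 0.     0.     0.     1.   ]] [ 1.06964813 -0.15511127  2.14967857 -0.71706835  0.54933826 -0.55903497]
row [ 0.0807 -0.2132  0.1   ] [-0.0006 -0.001   0.0008] mm 186.0 deg 0.0
```

```bash
python3 -m inch '[0.081,-0.213,0.1,0,0,0,1, 0.081,-0.213,0.1,0,0,0,1, 0.081,-0.213,0.1,0,0,0,1, 0.081,-0.213,0.1,0,0,0,1, 0.081,-0.213,0.1,0,0,0,1, 0.081,-0.213,0.1,0,0,0,1, 0.081,-0.213,0.1,0,0,0,1]'
python3 - <<'E'
from h import *
T=cur();print(T[:3,3].round(4),observe()["joint_positions"])
p,d=snapshot("wrist");cv2.imwrite("pics/w1.png",p[:,:,::-1]);X=cloud("wrist",d,T);z=X[...,2]
m=(np.hypot(X[...,0]-.4855,X[...,1]-.295)<.09)&(z>.1)&(z<.2)&(p.max(2)<80)
P=X[m];print(len(P),P.mean(0))
t=P[P[:,2]>P[:,2].max()-.012]
for Q in (P,t): 
    r=cv2.minAreaRect(Q[:,:2].astype(np.float32)*1000);print(np.round(r[0],1),np.round(r[1],1),r[2],Q[:,2].max())
E
```

```text
time: 1.68
ee_pos: [0.3745, 0.2874, 0.2264]
ee_rot: [-0.67, 2.293, 0.286]
contact_force: [-0.3, 0.9, 0.6]
width: 0.0851
finger_force: 0.0
[0.3745 0.2874 0.2264] [ 0.54255473 -0.0744289   2.31539736  0.21530746  0.13279841 -1.79848702]
3578 [0.45012121 0.27655502 0.1350235 ]
[479.6 293.8] [132.6  28.7] 32.373931884765625 0.15920763961244544
[479.2 293.6] [71.  28.6] 32.39401626586914 0.15920763961244544
```

View pics/w1.png

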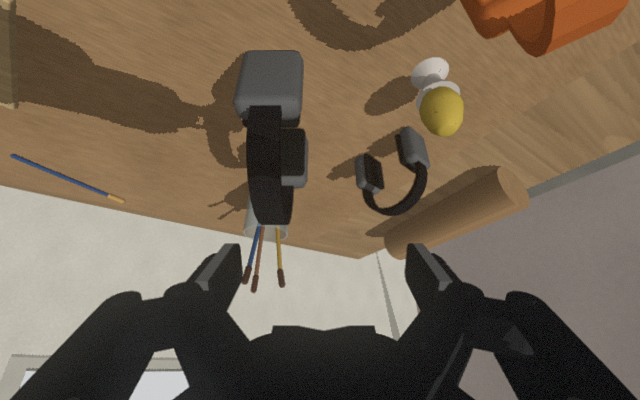

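The wrist view shows the target's headband at about (270,165), with the look-alike at (395,175), clear to the right. The arm stopped at its elbow limit, so I'll fit the arm's lengths and choose a lean it can reach.

```bash
cat >> h.py <<'E'
from scipy.optimize import least_squares
lo=np.array([-3.12,-1.05,.14,-1.42,.1,-2.68]);hi=np.array([3.12,2.28,2.33,4.57,2.73,2.68])
E_=lambda ax,a:Ro.from_euler(ax,a).as_matrix()
def chain(q):
    A=E_('z',q[0]);B=A@E_('y',q[1]);C=B@E_('y',q[2]);D=C@E_('z',q[3])@E_('y',q[4])@E_('z',q[5])
    return np.c_[A[:,2],A[:,0],B[:,2],C[:,2],C[:,0],D[:,2]],D
E
python3 - <<'E'
from h import *
data=[([1.274,.307,1.506,0,1.328,-.073],[.128,.561,.231],[-.351,-3.122,.003]),
([1.06964813,-.15511127,2.14967857,-.71706835,.54933826,-.55903497],[.2974,.3656,.2968],[-.663,2.282,.269]),
([.54255473,-.0744289,2.31539736,.21530746,.13279841,-1.79848702],[.3745,.2874,.2264],[-.67,2.293,.286])]
M=[];b=[]
for q,p,w in data:
    J,D=chain(q);M.append(J);b+=p;print((D.T@Ro.from_rotvec(w).as_matrix()).round(2).tolist())
M=np.vstack(M);
for cols in ([0,2,3,5],[0,1,2,3,4,5]):
    x,res,rk,sv=np.linalg.lstsq(M[:,cols],np.array(b),rcond=1e-3);print(cols,x.round(4),np.abs(M[:,cols]@x-b).max().round(4),sv.round(3))
E
```

```text
[[-0.0, -1.0, 0.0], [1.0, -0.0, -0.0], [0.0, 0.0, 1.0]]
[[0.0, -1.0, 0.0], [1.0, 0.0, 0.0], [-0.0, 0.0, 1.0]]
[[0.0, -1.0, -0.0], [1.0, 0.0, -0.0], [0.0, -0.0, 1.0]]
[0, 2, 3, 5] [0.0511 0.6312 0.3929 0.3108] 0.0394 [3.054 1.507 0.602 0.192]
[0, 1, 2, 3, 4, 5] [0.1479 0.1149 0.5445 0.3228 0.0789 0.2755] 0.0399 [3.331 2.511 0.694 0.294 0.144 0.1  ]
```

```bash
python3 - <<'E'
from h import *
data=[([1.274,.307,1.506,0,1.328,-.073],[.128,.561,.231],[-.351,-3.122,.003]),
([1.06964813,-.15511127,2.14967857,-.71706835,.54933826,-.55903497],[.2974,.3656,.2968],[-.663,2.282,.269]),
([.54255473,-.0744289,2.31539736,.21530746,.13279841,-1.79848702],[.3745,.2874,.2264],[-.67,2.293,.286])]
M=[];b=[]
for q,p,w in data:
    J,D=chain(q);M.append(np.c_[J,E_('z',q[0])[:,1]]);b+=p
M=np.vstack(M)
for cols in ([0,2,3,5,6],[0,1,2,3,5,6],[0,2,3,4,5,6]):
    x=np.linalg.lstsq(M[:,cols],np.array(b),rcond=1e-4)[0];print(cols,x.round(4),np.abs(M[:,cols]@x-b).max().round(4))
x=np.linalg.lstsq(M[:,[0,2,3,5,6]],np.array(b),rcond=1e-4)[0]
np.save("len.npy",x)
open("h.py","a").write('''
LEN=np.load("len.npy") if __import__("os").path.exists("len.npy") else None
def fk(q):
    J,D=chain(q);return np.c_[J[:,[0,2,3,5]],E_('z',q[0])[:,1]]@LEN, D@np.array([[0,-1,0],[1,0,0],[0,0,1.]])
def ik(p,R,q0):
    f=lambda q:np.r_[10*(fk(q)[0]-p),Ro.from_matrix(R.T@fk(q)[1]).as_rotvec()]
    s=least_squares(f,np.clip(q0,lo+.01,hi-.01),bounds=(lo,hi));return s.x,np.abs(f(s.x)).max()
''')
E
cat > plan.py <<'E'
from h import *
q0=np.array(observe()["joint_positions"])
def pose(c,az,down,arch,back=0):
    R=Rt(az,down);a=np.radians(az);r=np.array([np.cos(a),np.sin(a),0]);t=np.radians(arch)
    G=np.array(c)+r*(-.0665*np.sin(t))+[0,0,.09+.0665*np.cos(t)]
    return G+R[:,2]*(.019-back),R
if __name__=="__main__":
  for down in (45,50,55,60,65):
    for arch in (40,):
      for nm,c,az,back in (("grasp",(.4855,.295,0),32.3,0),("pre",(.4855,.295,0),32.3,.09),("lift",(.4855,.295,.09),32.3,0),("side",(.585,.08,.075),-10.6,0),("hang",(.555,-.083,.053),-10.6,0),("hangback",(.555,-.083,.053),-10.6,.09)):
        best=min((ik(*pose(c,az,down,arch,back),np.array(g)) for g in (q0,[np.radians(az)-.1,.1,2,0,.7,-1.6],[np.radians(az)-.1,.1,2,0,.7,1.6],[np.radians(az)-.1,.1,2,-.5,.5,-.9])),key=lambda t:t[1])
        print(down,arch,nm,best[0].round(2),round(best[1],4))
E
python3 plan.py
```

```text
[0, 2, 3, 5, 6] [0.0183 0.6886 0.3743 0.3495 0.0398] 0.0157
[0, 1, 2, 3, 5, 6] [ 0.0215 -0.0143  0.6964  0.3865  0.3563  0.0405] 0.0148
[0, 2, 3, 4, 5, 6] [0.1922 0.6469 0.4166 0.1095 0.3715 0.0421] 0.0004
45 40 grasp [ 0.42  0.13  2.32  1.    0.1  -2.68] 0.1483
45 40 pre [ 0.36 -0.05  2.33  0.64  0.22 -2.35] 0.0911
45 40 lift [ 0.39  0.01  2.27  0.94  0.15 -2.63] 0.0
45 40 side [ 0.28  0.09  2.23 -1.3   0.33  0.05] 0.0
45 40 hang [-0.28  0.05  2.31  1.04  0.1  -2.68] 0.0502
45 40 hangback [-0.27 -0.13  2.3   0.31  0.2  -1.94] 0.0
50 40 grasp [ 0.42  0.14  2.32  1.    0.1  -2.68] 0.0667
50 40 pre [ 0.37 -0.05  2.32  0.63  0.22 -2.34] 0.0
50 40 lift [ 0.4   0.01  2.19  0.41  0.26 -2.09] 0.0
50 40 side [ 0.25  0.09  2.16 -0.87  0.36 -0.39] 0.0
50 40 hang [-0.25  0.05  2.29  0.36  0.12 -1.97] 0.0
50 40 hangback [-0.26 -0.12  2.21  0.14  0.36 -1.77] 0.0
55 40 grasp [ 0.42  0.14  2.31  0.79  0.12 -2.48] 0.0
55 40 pre [ 0.39 -0.03  2.23  0.3   0.35 -2.  ] 0.0
55 40 lift [ 0.42  0.03  2.12  0.22  0.39 -1.9 ] 0.0
55 40 side [ 0.23  0.1   2.09 -0.56  0.44 -0.71] 0.0
55 40 hang [-0.24  0.06  2.21  0.13  0.26 -1.74] 0.0
55 40 hangback [-0.25 -0.09  2.12  0.08  0.5  -1.7 ] 0.0
60 40 grasp [ 0.43  0.15  2.24  0.29  0.25 -1.97] 0.0
60 40 pre [ 0.41 -0.    2.14  0.17  0.49 -1.86] 0.0
60 40 lift [ 0.43  0.05  2.05  0.14  0.53 -1.81] 0.0
60 40 side [ 0.2   0.12  2.02 -0.37  0.55 -0.91] 0.0
60 40 hang [-0.24  0.08  2.14  0.07  0.4  -1.68] 0.0
60 40 hangback [-0.25 -0.06  2.03  0.05  0.64 -1.67] 0.0
65 40 grasp [ 0.43  0.16  2.17  0.15  0.38 -1.82] 0.0
65 40 pre [ 0.42  0.03  2.06  0.1   0.63 -1.79] 0.0
65 40 lift [ 0.43  0.08  1.98  0.09  0.65 -1.76] 0.0
65 40 side [ 0.18  0.14  1.95 -0.25  0.66 -1.04] 0.0
65 40 hang [-0.24  0.1   2.07  0.04  0.54 -1.65] 0.0
65 40 hangback [-0.24 -0.02  1.95  0.03  0.78 -1.65] 0.0
```

```bash
python3 - <<'E'
import numpy as np
np.save("len.npy",[.1922,.6469,.4166,.1095,.3715,.0421])
s=open("h.py").read().replace("J[:,[0,2,3,5]]","J[:,[0,2,3,4,5]]");open("h.py","w").write(s)
E
python3 plan.py
```

```text
45 40 grasp [0.38 0.26 2.33 2.49 0.2  2.07] 0.0594
45 40 pre [ 0.34  0.    2.33  0.95  0.17 -2.68] 0.0667
45 40 lift [ 0.38  0.05  2.24  0.98  0.15 -2.68] 0.0067
45 40 side [ 0.29  0.15  2.18 -1.33  0.34  0.1 ] 0.0
45 40 hang [-0.27  0.13  2.32  2.58  0.11  2.07] 0.0
45 40 hangback [-0.29 -0.12  2.3   0.39  0.2  -2.03] 0.0
50 40 grasp [0.39 0.25 2.31 2.34 0.16 2.23] 0.0
50 40 pre [ 0.35 -0.    2.3   0.74  0.21 -2.46] 0.0
50 40 lift [ 0.39  0.04  2.17  0.45  0.26 -2.14] 0.0
50 40 side [ 0.26  0.14  2.11 -0.88  0.37 -0.38] 0.0
50 40 hang [-0.26  0.11  2.24  0.48  0.1  -2.1 ] 0.0
50 40 hangback [-0.28 -0.12  2.21  0.17  0.36 -1.8 ] 0.0
55 40 grasp [ 0.4   0.23  2.24  0.9   0.12 -2.6 ] 0.0
55 40 pre [ 0.37 -0.    2.21  0.33  0.35 -2.04] 0.0
55 40 lift [ 0.4   0.05  2.1   0.24  0.4  -1.92] 0.0
55 40 side [ 0.23  0.13  2.05 -0.56  0.45 -0.71] 0.0
55 40 hang [-0.25  0.1   2.17  0.15  0.26 -1.77] 0.0
55 40 hangback [-0.27 -0.1   2.12  0.1   0.52 -1.72] 0.0
60 40 grasp [ 0.41  0.22  2.17  0.3   0.25 -2.  ] 0.0
60 40 pre [ 0.39  0.01  2.12  0.18  0.5  -1.88] 0.0
60 40 lift [ 0.41  0.06  2.03  0.15  0.54 -1.83] 0.0
60 40 side [ 0.21  0.14  1.98 -0.37  0.56 -0.91] 0.0
60 40 hang [-0.25  0.11  2.1   0.08  0.41 -1.7 ] 0.0
60 40 hangback [-0.26 -0.08  2.04  0.06  0.66 -1.68] 0.0
65 40 grasp [ 0.42  0.22  2.09  0.15  0.4  -1.84] 0.0
65 40 pre [ 0.41  0.04  2.04  0.11  0.64 -1.8 ] 0.0
65 40 lift [ 0.42  0.08  1.96  0.09  0.67 -1.77] 0.0
65 40 side [ 0.18  0.15  1.92 -0.24  0.67 -1.04] 0.0
65 40 hang [-0.24  0.12  2.03  0.05  0.55 -1.66] 0.0
65 40 hangback [-0.25 -0.04  1.96  0.04  0.79 -1.66] 0.0
```

```bash
python3 - <<'E'
from plan import *
E3=(.483,.2945,0)
q=q0
for down,arch in ((58,55),(60,50)):
  for nm,c,az,back in (("pre",E3,32.3,.08),("mid",E3,32.3,.04),("grasp",E3,32.3,0),("lift",(.483,.2945,.08),32.3,0),("side",(.585,.08,.08),-10.6,0),("in",(.555,-.083,.075),-10.6,0),("hang",(.555,-.083,.053),-10.6,0),("hangback",(.555,-.083,.053),-10.6,.09)):
    g=[q]+[np.array([np.radians(az)-.1,.1,2,a,.5,-1.6-a]) for a in (0,.5,-.5)]
    b=min((ik(*pose(c,az,down,arch,back),x) for x in g),key=lambda t:t[1]+.001*np.abs(t[0]-q).sum());q=b[0]
    print(down,arch,nm,b[0].round(2),round(b[1],4))
p,R=pose(E3,32.3,58,55,.08);go(p,R)
E
```

```text
58 55 pre [ 0.38  0.03  2.21  0.27  0.36 -1.98] 0.0
58 55 mid [ 0.39  0.13  2.23  0.37  0.25 -2.08] 0.0
58 55 grasp [ 0.41  0.23  2.24  0.62  0.14 -2.32] 0.0
58 55 lift [ 0.41  0.07  2.12  0.21  0.41 -1.9 ] 0.0
58 55 side [ 0.23  0.13  2.04 -0.47  0.49 -0.8 ] 0.0
58 55 in [-0.25  0.07  2.13  0.1   0.38 -1.72] 0.0
58 55 hang [-0.25  0.11  2.17  0.12  0.3  -1.74] 0.0
58 55 hangback [-0.26 -0.09  2.11  0.08  0.56 -1.71] 0.0
60 50 pre [ 0.39  0.03  2.16  0.2   0.44 -1.9 ] 0.0
60 50 mid [ 0.4   0.13  2.18  0.25  0.32 -1.95] 0.0
60 50 grasp [ 0.41  0.22  2.2   0.36  0.22 -2.05] 0.0
60 50 lift [ 0.41  0.07  2.08  0.16  0.48 -1.85] 0.0
60 50 side [ 0.21  0.13  2.   -0.38  0.55 -0.89] 0.0
60 50 in [-0.25  0.07  2.09  0.07  0.45 -1.69] 0.0
60 50 hang [-0.25  0.11  2.13  0.09  0.38 -1.71] 0.0
60 50 hangback [-0.26 -0.08  2.06  0.06  0.63 -1.69] 0.0
row [ 0.0354 -0.0692  0.0508] [0.0042 0.0677 0.0005] mm 69.0 deg 12.0
```

```bash
python3 - <<'E'
from plan import *
E3=(.483,.2945,0)
p,R=pose(E3,32.3,60,55,.08);go(p,R);print(p)
print(ik(p,R,q0),ik(*pose(E3,32.3,60,55,0),np.array([.4,.2,2.2,.3,.25,-2])))
E
```

```text
row [ 0.0326 -0.0692  0.0515] [0.0042 0.0788 0.0006] mm 69.0 deg 14.0
[0.41117505 0.24909415 0.18097038]
(array([ 0.38950386,  0.03479387,  2.17373058,  0.21204481,  0.42448814,
       -1.91578638]), np.float64(1.353081535704348e-10)) (array([ 0.41039592,  0.22910231,  2.210356  ,  0.39717975,  0.19874319,
       -2.0939948 ]), np.float64(2.1333490529684696e-11))
```

```bash
python3 -m inch '[0.033,-0.069,0.051,0.004,0.079,0,1, 0.033,-0.069,0.051,0.004,0.079,0,1, 0.033,-0.069,0.051,0.004,0.079,0,1, 0.033,-0.069,0.051,0.004,0.079,0,1]'
cat > look.py <<'E'
from plan import *
T=cur();print(T[:3,3].round(4),"q",np.round(observe()["joint_positions"],2))
p,d=snapshot("wrist");cv2.imwrite("pics/w2.png",p[:,:,::-1]);X=cloud("wrist",d,T);z=X[...,2]
m=(np.hypot(X[...,0]-.4855,X[...,1]-.295)<.1)&(z>.09)&(z<.2)&(p.max(2)<80)
P=X[m];t=P[P[:,2]>P[:,2].max()-.012]
for Q in (P,t): 
    r=cv2.minAreaRect(Q[:,:2].astype(np.float32)*1000);print(np.round(r[0],1),np.round(r[1],1),r[2],Q[:,2].max())
# arch circle fit in the band plane
a=np.radians(32.4);u=P[:,0]*np.cos(a)+P[:,1]*np.sin(a);v=-P[:,0]*np.sin(a)+P[:,1]*np.cos(a)
f=least_squares(lambda c:np.hypot(u-c[0],P[:,2]-c[1])-.071,[u.mean()+.03,.09],loss="soft_l1",f_scale=.003)
print("centre u,z",f.x,"v mid",(v.min()+v.max())/2,"rms",np.sqrt((f.fun**2).mean()))
print("ear xy",f.x[0]*np.cos(a)-(v.min()+v.max())/2*np.sin(a),f.x[0]*np.sin(a)+(v.min()+v.max())/2*np.cos(a))
E
python3 look.py
```

```text
time: 2.07
ee_pos: [0.4123, 0.2497, 0.1824]
ee_rot: [-0.732, 2.526, 0.196]
contact_force: [0.5, 0.2, 0.6]
width: 0.0855
finger_force: 0.0
[0.4123 0.2497 0.1824] q [ 0.39  0.03  2.17  0.21  0.43 -1.91]
[457.5 277.8] [114.9  86.2] 31.831573486328125 0.19965011455548953
[410.1 248.3] [ 5.6 86.2] 33.329036712646484 0.19965011455548953
centre u,z [0.5668752  0.08769214] v mid -0.010063329492126516 rms 0.007684665734778773
ear xy 0.4840207625731761 0.29525017104287804
```

```bash
python3 -c "
from plan import *
go(*pose((.484,.295,-.001),32.3,60,55,0))"
```

```text
row [-0.0009 -0.0013  0.1099] [0.     0.0003 0.0004] mm 82.0 deg 0.0
```

```bash
python3 -m inch '[0,-0.001,0.03,0,0,0,1, 0,-0.001,0.06,0,0,0,1, 0,-0.001,0.09,0,0,0,1, 0,-0.001,0.11,0,0,0,1, 0,-0.001,0.11,0,0,0,1]'; python3 -m inch '[0,0,0,0,0,0,-1, 0,0,0,0,0,0,-1, 0,0,0,0,0,0,-1, 0,0,0,0,0,0,-1, 0,0,0,0,0,0,-1, 0,0,0,0,0,0,-1, 0,0,0,0,0,0,-1, 0,0,0,0,0,0,-1, 0,0,0,0,0,0,-1, 0,0,0,0,0,0,-1]'
```

```text
time: 2.53
ee_pos: [0.4422, 0.2707, 0.1076]
ee_rot: [-0.737, 2.53, 0.196]
contact_force: [-1.2, 0.1, 0.3]
width: 0.0852
finger_force: 0.0
time: 3.37
ee_pos: [0.4436, 0.2703, 0.1111]
ee_rot: [-0.735, 2.525, 0.196]
contact_force: [-4.5, 0.8, 7.5]
width: 0.0271
finger_force: 58.5
```

```bash
python3 -m inch '[-0.013,0,-0.023,0,0,0,-1, -0.027,0,-0.046,0,0,0,-1, -0.04,0,-0.069,0,0,0,-1, -0.053,0,-0.092,0,0,0,-1, -0.053,0,-0.092,0,0,0,-1, -0.053,0,-0.092,0,0,0,-1]'
cat > meas.py <<'E'
from plan import *
import sys
T=cur();print(T[:3,3].round(4),"q",np.round(observe()["joint_positions"],2))
tag=sys.argv[1]
# expected ear pose from the grasp
Rg=Rt(32.3,60);Pg=np.array([.4436,.2703,.1111])
Rel=Rg.T@E_('z',np.radians(32.3));rel=Rg.T@(np.array([.484,.295,0])-Pg)
Re=T[:3,:3]@Rel;pe=T[:3,:3]@rel+T[:3,3]
if (Re[:,0]@[1,0,0])<0: pass
print("expected ear",pe.round(4),"yaw",np.degrees(np.arctan2(Re[1,0],Re[0,0])).round(1))
for n in ("top","scene"):
    p,d=snapshot(n);cv2.imwrite(f"pics/{n}_{tag}.png",p[:,:,::-1]);X=cloud(n,d)
    L=(X-pe)@Re   # in expected ear frame
    band=(abs(L[...,1])<.03)&(abs(L[...,0])<.09)&(L[...,2]>.1)&(L[...,2]<.18)&(L[...,0]>-.02)
    cup=(abs(L[...,1])<.06)&(L[...,0]>.02)&(L[...,0]<.1)&(L[...,2]>-.03)&(L[...,2]<.088)
    for nm,m in (("band",band),("farcup",cup)):
        if m.sum()<15: print(n,nm,m.sum());continue
        Q=L[m]*1000;print(n,nm,len(Q),"lo",np.percentile(Q,2,0).round(1),"hi",np.percentile(Q,98,0).round(1),"mean",Q.mean(0).round(1))
    b=L[band]
    if len(b)>20:
        f=least_squares(lambda c:np.hypot(b[:,0]-c[0],b[:,2]-c[1])-.071,[0,.09],loss="soft_l1",f_scale=.002);print(n,"arch centre offset mm",(f.x*1000-[0,90]).round(1))
E
python3 meas.py lift
```

```text
time: 3.87
ee_pos: [0.4438, 0.2702, 0.1907]
ee_rot: [-0.735, 2.524, 0.196]
contact_force: [-0.6, 0.2, -1.9]
width: 0.0269
finger_force: 59.9
[0.4438 0.2702 0.1907] q [ 0.41  0.07  2.1   0.17  0.46 -1.86]
expected ear [0.4845 0.295  0.0797] yaw 32.5
top band 289 lo [-18.5 -15.9 125.1] hi [ 61.8  11.9 164.7] mean [ 16.6  -1.9 154.2]
top farcup 212 lo [ 37.1 -32.5  13. ] hi [72.1 28.6 85.5] mean [ 50.5 -10.6  65.3]
top arch centre offset mm [-0.2  0.2]
scene band 563 lo [-16.6 -12.2 102.5] hi [ 69.4  14.6 161.3] mean [ 37.1   1.2 140.3]
scene farcup 768 lo [ 42.6 -28.9   6.6] hi [77.8 31.2 84.9] mean [70.7  1.1 52.8]
scene arch centre offset mm [-0.8 -1.1]
```

```bash
cat > tgt.py <<'E'
from plan import *
Rg=Rt(32.3,60);rel=Rg.T@(np.array([.484,.295,0])-np.array([.4436,.2703,.1111]))
S=np.array([.548,-.1165,0]);SY=-10.6
def ear_to(ys,z,xs=0,yaw=SY,down=60):
    a=np.radians(SY);c=S+np.array([np.cos(a),np.sin(a),0])*xs+np.array([-np.sin(a),np.cos(a),0])*ys+[0,0,z]
    R=Rt(yaw,down);p=c-R@rel;go(p,R);return p,R
E
python3 -c "
from tgt import *
p,R=ear_to(.2,.08);print(p,ik(p,R,q0))"
```

```text
row [ 0.0159 -0.2715 -0.0135] [ 0.1191 -0.0006  0.2074] mm 204.0 deg 43.0
[0.53838173 0.08949438 0.1911    ] (array([ 0.22250175,  0.1340933 ,  2.01866341, -0.39813633,  0.53648405,
       -0.86615487]), np.float64(4.748587075777091e-15))
```

```bash
python3 -m inch '[0.002,-0.034,-0.002,0.015,0,0.026,-1, 0.004,-0.068,-0.003,0.03,0,0.052,-1, 0.006,-0.102,-0.005,0.045,0,0.078,-1, 0.008,-0.136,-0.007,0.06,0,0.104,-1, 0.01,-0.17,-0.008,0.074,0,0.13,-1, 0.012,-0.204,-0.01,0.089,0,0.156,-1, 0.014,-0.238,-0.012,0.104,0,0.182,-1, 0.016,-0.2715,-0.0135,0.119,0,0.2075,-1, 0.016,-0.2715,-0.0135,0.119,0,0.2075,-1, 0.016,-0.2715,-0.0135,0.119,0,0.2075,-1]'
python3 meas.py side
cat > bar.py <<'E'
from h import *
for n,f in (("scene","scene_side"),("top","top_side")):
    p,d=snapshot(n);X=cloud(n,d)
    a=np.radians(-10.6);Rs=np.c_[[np.cos(a),np.sin(a),0],[-np.sin(a),np.cos(a),0],[0,0,1]]
    L=(X-np.array([.548,-.1165,0]))@Rs
    m=(abs(L[...,0])<.02)&(L[...,1]>-.11)&(L[...,1]<.135)&(L[...,2]>.18)&(L[...,2]<.215)
    Q=L[m]*1000;print(n,len(Q),np.percentile(Q,[1,99],axis=0).round(1))
    if len(Q)>30:
        f=least_squares(lambda c:np.hypot(Q[:,0]-c[0]-c[1]*Q[:,1],Q[:,2]-c[2])-9,[0,0,196],loss="soft_l1",f_scale=1);print("bar x0, slope, z",f.x.round(3))
    m=(abs(L[...,2]-.299)<.005)&(abs(L[...,0]-.02)<.08)&(abs(L[...,1]+.02)<.15)
    r=cv2.minAreaRect((L[m][:,:2]*1000).astype(np.float32));print("shelf in S",np.round(r[0],1),np.round(r[1],1),round(r[2],2))
E
python3 bar.py
```

```text
time: 4.8
ee_pos: [0.5391, 0.0897, 0.1903]
ee_rot: [0.242, 2.612, -0.064]
contact_force: [-0.4, -0.0, -1.4]
width: 0.0266
finger_force: 60.3
[0.5391 0.0897 0.1903] q [ 0.22  0.14  2.02 -0.39  0.54 -0.87]
expected ear [0.5851 0.0804 0.079 ] yaw -10.6
top band 282 lo [-18.6 -15.4 122.9] hi [ 61.9  12.1 164.6] mean [ 17.2  -1.9 154.5]
top farcup 207 lo [ 39.  -32.9  11.2] hi [73.2 27.7 85.9] mean [ 52.4 -14.   63.9]
top arch centre offset mm [1.1 0.3]
scene band 502 lo [-16.  -11.9 102.5] hi [ 68.4  17.6 163.4] mean [ 33.    4.6 143.1]
scene farcup 629 lo [ 38.3 -21.7   9.5] hi [76.5 35.4 85.3] mean [63.5 17.2 54.3]
scene arch centre offset mm [-1.8  0.2]
scene 218 [[ -8.9  16.1 190.5]
 [  8.7 121.9 208.4]]
bar x0, slope, z [-2.72000e-01 -1.20000e-02  1.96319e+02]
shelf in S [ 18.7 -17.9] [123.1 257.3] 0.15
top 29 [[ -6.7 105.1 195.2]
 [  8.9 116.5 207.8]]
shelf in S [ 21.5 -21.9] [120.6 249.8] 0.13
```

```bash
python3 -c "
from tgt import *
ear_to(.2,.068);p,R=ear_to(.035,.068);print(ik(p,R,q0),ik(*[p-[0,0,.016],R],q0))"; python3 - <<'E'
import cv2
a=cv2.imread("pics/scene_side.png")[90:330,180:500];cv2.imwrite("pics/c1.png",cv2.resize(a,None,fx=2.4,fy=2.4,interpolation=2))
E
```

```text
row [ 0.0081 -0.0012  0.0142] [ 0.0004 -0.0006  0.0002] mm 12.0 deg 0.0
row [ 0.0082 -0.2212  0.0139] [ 0.0004 -0.0006  0.0002] mm 166.0 deg 0.0
(array([-0.24663305,  0.08565842,  2.12245835,  0.07701487,  0.41178728,
       -1.69478406]), np.float64(2.220446049250313e-15)) (array([-0.24663305,  0.11457792,  2.14779842,  0.08806523,  0.35771153,
       -1.70670162]), np.float64(4.9960036108132044e-15))
```

View pics/c1.png

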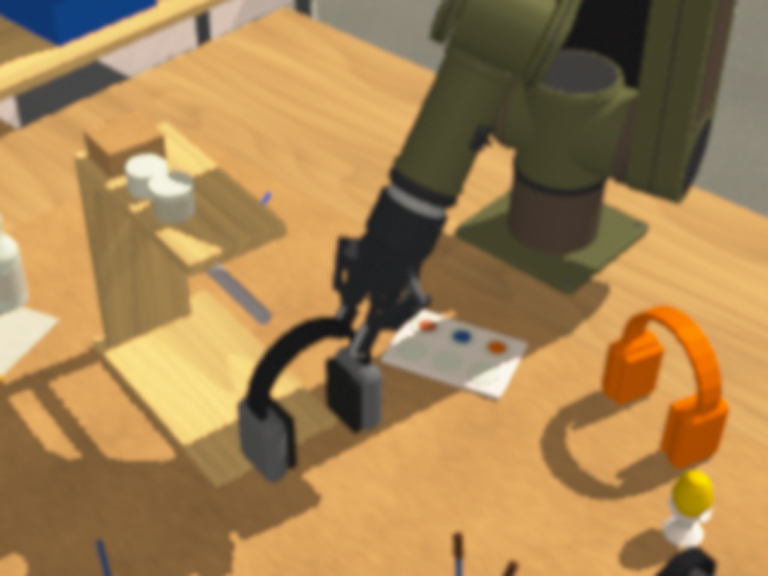

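The crop shows the pair held upright and square, with the arch at about (310,360), in line with the free bar end at (262,315). The gripper is well in front of the shelf edge.

```bash
python3 -m inch '[0.008,-0.001,0.014,0,0,0,-1, 0.008,-0.02,0.014,0,0,0,-1, 0.008,-0.04,0.014,0,0,0,-1, 0.008,-0.06,0.014,0,0,0,-1, 0.008,-0.08,0.014,0,0,0,-1, 0.008,-0.1,0.014,0,0,0,-1, 0.008,-0.12,0.014,0,0,0,-1, 0.008,-0.14,0.014,0,0,0,-1, 0.008,-0.14,0.014,0,0,0,-1]'; python3 meas.py in1 | tail -8; python3 bar.py | head -2; python3 - <<'E'
import cv2
a=cv2.imread("pics/scene_in1.png")[120:300,200:400];cv2.imwrite("pics/c2.png",cv2.resize(a,None,fx=3,fy=3,interpolation=2))
E
```

```text
time: 5.75
ee_pos: [0.5191, -0.0143, 0.1799]
ee_rot: [0.244, 2.609, -0.064]
contact_force: [-0.1, -0.3, -1.4]
width: 0.0264
finger_force: 60.5
[ 0.5191 -0.0143  0.1799] q [-0.07  0.1   2.1  -0.14  0.42 -1.34]
expected ear [ 0.5654 -0.0236  0.0687] yaw -10.7
top band 45 lo [-15.4  10.2 129.5] hi [ 53.8  21.8 162.6] mean [  7.9  14.3 146.2]
top farcup 88 lo [39.4 14.9 41.6] hi [76.1 29.9 85.9] mean [55.1 22.  74.5]
top arch centre offset mm [47.8 -4. ]
scene band 518 lo [-17.5 -11.7 104.7] hi [ 69.3  25.  163. ] mean [ 28.3   6.8 141.9]
scene farcup 568 lo [ 40.1 -19.9  10. ] hi [77.6 35.7 85.4] mean [63.8 18.3 54. ]
scene arch centre offset mm [ 0.7 -1.6]
scene 149 [[ -8.3  14.5 190.4]
 [  8.6 122.4 207.6]]
```

View pics/c2.png

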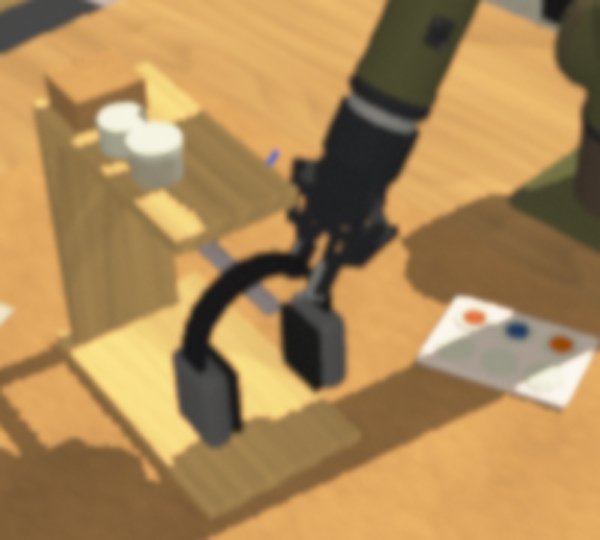

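The bar's end, at about (275,305) in the crop, is now inside the arch. The gripper is in front of the shelf corner at (295,195), with no contact force.

```bash
python3 -m inch '[0,-0.014,0,0,0,0,-1, 0,-0.028,0,0,0,0,-1, 0,-0.042,0,0,0,0,-1, 0,-0.056,0,0,0,0,-1, 0,-0.07,0,0,0,0,-1, 0,-0.079,0,0,0,0,-1, 0,-0.079,0,0,0,0,-1]'; python3 meas.py in2 | tail -8; python3 -c "
from tgt import *
ear_to(.035,.054)"; python3 - <<'E'
import cv2,numpy as np
from bench import *
p,_=snapshot("wrist");w=cv2.resize(p[:,:,::-1],(400,250))
a=cv2.imread("pics/scene_in2.png")[110:310,190:390];a=cv2.resize(a,(400,400),interpolation=2)
cv2.imwrite("pics/c3.png",np.hstack([a,np.vstack([w,np.zeros((150,400,3),np.uint8)])]))
E
```

```text
time: 6.53
ee_pos: [0.5098, -0.0715, 0.1802]
ee_rot: [0.242, 2.608, -0.063]
contact_force: [-0.0, -0.6, -2.4]
width: 0.0266
finger_force: 60.5
[ 0.5098 -0.0715  0.1802] q [-0.24  0.09  2.12  0.07  0.41 -1.69]
expected ear [ 0.5562 -0.0808  0.0691] yaw -10.6
top band 0
top farcup 0
scene band 353 lo [-13.9 -10.7 102.6] hi [ 68.9  25.  161.3] mean [ 35.    9.  136.2]
scene farcup 545 lo [ 38.9 -19.1   9.7] hi [77.  35.6 84.6] mean [62.9 18.3 53.4]
scene arch centre offset mm [ 2.8 -5.5]
row [ 0.0116 -0.0028  0.0165] [ 0.0004  0.0001 -0.0001] mm 15.0 deg 0.0
```

View pics/c3.png

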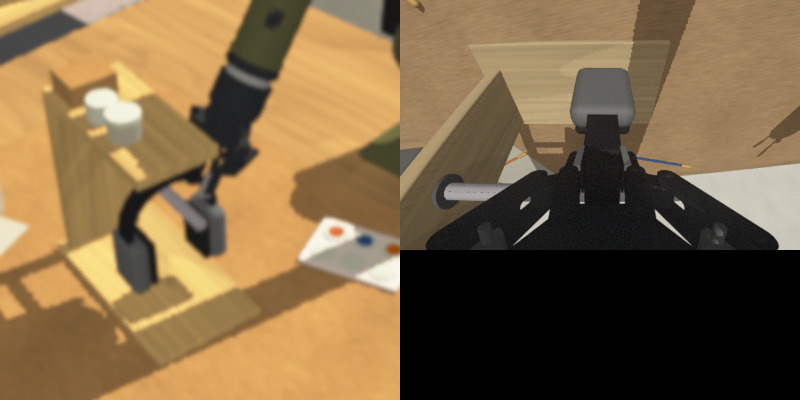

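The arch now straddles the bar under the shelf, the far cup is square at (602,95) in the wrist view, and there is no contact. Next I'll lower gently.

```bash
python3 -m inch '[0.002,0,0.0035,0,0,0,-1, 0.004,0,0.007,0,0,0,-1, 0.006,0,0.0105,0,0,0,-1, 0.008,0,0.014,0,0,0,-1, 0.008,0,0.014,0,0,0,-1]'; python3 -m inch '[0.0007,0,0.0012,0,0,0,-1, 0.0013,0,0.0023,0,0,0,-1, 0.0013,0,0.0023,0,0,0,-1]'
```

```text
time: 7.1
ee_pos: [0.509, -0.071, 0.167]
ee_rot: [0.242, 2.61, -0.063]
contact_force: [0.1, 0.5, -2.5]
width: 0.0268
finger_force: 60.5
time: 7.35
ee_pos: [0.5096, -0.0714, 0.1659]
ee_rot: [0.242, 2.608, -0.063]
contact_force: [0.2, -0.9, -1.7]
width: 0.0267
finger_force: 60.5
```

```bash
python3 -m inch '[0.0007,0,0.0012,0,0,0,-1, 0.0007,0,0.0012,0,0,0,-1]'; python3 -m inch '[0.0007,0,0.0012,0,0,0,-1, 0.0007,0,0.0012,0,0,0,-1]';  python3 -m inch '[0.0003,0,0.0006,0,0,0,-1, 0.0003,0,0.0006,0,0,0,-1]'
```

```text
time: 7.52
ee_pos: [0.5097, -0.0714, 0.165]
ee_rot: [0.243, 2.608, -0.063]
contact_force: [-0.0, 1.0, -2.7]
width: 0.0267
finger_force: 60.5
time: 7.68
ee_pos: [0.5099, -0.0715, 0.1642]
ee_rot: [0.242, 2.607, -0.063]
contact_force: [-0.5, -0.7, -0.9]
width: 0.0263
finger_force: 60.6
time: 7.85
ee_pos: [0.5101, -0.0715, 0.1639]
ee_rot: [0.242, 2.607, -0.064]
contact_force: [-0.1, -0.0, 0.0]
width: 0.0268
finger_force: 60.9
```

Force is beginning to come off the tool, so contact is close. I'll continue in small steps.

```bash
python3 -m inch '[0.0003,0,0.0006,0,0,0,-1, 0.0003,0,0.0006,0,0,0,-1, 0.0003,0,0.0006,0,0,0,-1]'; python3 -m inch '[0.0003,0,0.0006,0,0,0,-1, 0.0003,0,0.0006,0,0,0,-1,0.0003,0,0.0006,0,0,0,-1]'; python3 -c "
from h import *
import time
print(observe()['ft_torque'],observe()['contact_force'])"
```

```text
time: 8.1
ee_pos: [0.5102, -0.0716, 0.1635]
ee_rot: [0.242, 2.606, -0.064]
contact_force: [-1.4, 0.5, 2.9]
width: 0.0272
finger_force: 61.2
time: 8.35
ee_pos: [0.5105, -0.0716, 0.1632]
ee_rot: [0.242, 2.606, -0.064]
contact_force: [-1.6, 0.2, 4.3]
width: 0.0265
finger_force: 61.5
[-0.09869316 -0.18829599 -0.01396612] [-1.56082532  0.2398177   4.31298242]
```

```bash
python3 -m inch '[0,0,0,0,0,0,-0.2, 0,0,0,0,0,0,-0.1, 0,0,0,0,0,0,0, 0,0,0,0,0,0,0.1, 0,0,0,0,0,0,0.3, 0,0,0,0,0,0,0.5, 0,0,0,0,0,0,0.5]'; python3 - <<'E'
import cv2,numpy as np
from bench import *
p,_=snapshot("wrist");w=cv2.resize(p[:,:,::-1],(400,250))
q,_=snapshot("scene");a=cv2.resize(q[110:310,190:390,::-1],(400,400),interpolation=2)
cv2.imwrite("pics/c4.png",np.hstack([a,np.vstack([w,np.zeros((150,400,3),np.uint8)])]))
E
```

```text
time: 8.93
ee_pos: [0.5097, -0.0714, 0.1624]
ee_rot: [0.242, 2.608, -0.063]
contact_force: [-0.7, -0.2, -0.5]
width: 0.0638
finger_force: 0.0
```

View pics/c4.png

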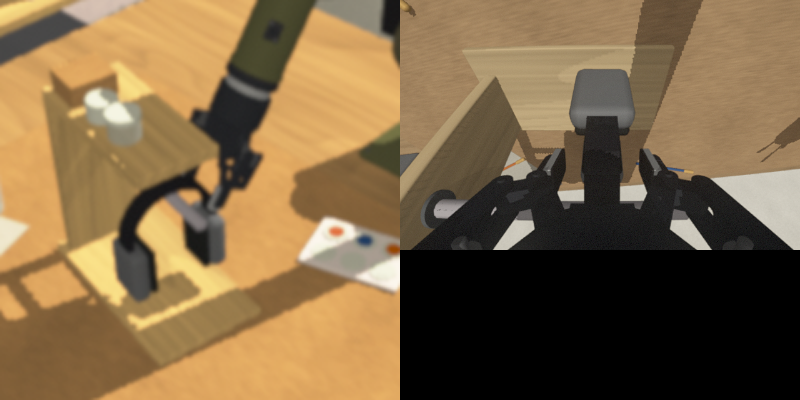

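The band hangs over the bar with the fingers clear on both sides, and the far cup is at (602,97) in the wrist view. Next I'll retreat along the tool axis.

```bash
python3 -m inch '[0,0,-0.01,0,0,0,0.5, 0,0,-0.03,0,0,0,0.5, 0,0,-0.05,0,0,0,0.5, 0,0,-0.075,0,0,0,0.5, 0,0,-0.1,0,0,0,0.5, 0,0,-0.13,0,0,0,0.5, 0,0,-0.16,0,0,0,0.5, 0,0,-0.19,0,0,0,0.5, 0,0,-0.19,0,0,0,0.5, 0,0,-0.19,0,0,0,0.5, 0,0,-0.19,0,0,0,0.5, 0,0,-0.19,0,0,0,0.5]'; cat > fin.py <<'E'
from h import *
a=np.radians(-10.6);Rs=np.c_[[np.cos(a),np.sin(a),0],[-np.sin(a),np.cos(a),0],[0,0,1]]
ims=[]
for n in ("scene","wrist"):
    T=cur();p,d=snapshot(n);X=cloud(n,d,T);L=(X-np.array([.548,-.1165,0]))@Rs
    ims.append(p[110:310,190:390,::-1] if n=="scene" else p[:,:,::-1])
    dark=(p.max(2)<125)&(p.max(2).astype(int)-p.min(2)<25)
    reg=dark&(L[...,1]>-.1)&(L[...,1]<.115)&(abs(L[...,0])<.1)
    for nm,m in (("band",reg&(L[...,2]>.15)&(L[...,2]<.225)),("far cup",reg&(L[...,0]>.025)&(L[...,2]>.03)&(L[...,2]<.14)),("near cup",reg&(L[...,0]<-.025)&(L[...,2]>.03)&(L[...,2]<.14))):
        if m.sum()<30: print(n,nm,m.sum());continue
        Q=L[m]*1000;r=cv2.minAreaRect(Q[:,:2].astype(np.float32));print(n,nm,len(Q),"lo",np.percentile(Q,2,0).round(1),"hi",np.percentile(Q,98,0).round(1),"angle",round(r[2],1))
w=cv2.resize(ims[1],(400,250));s=cv2.resize(ims[0],(400,400),interpolation=2)
cv2.imwrite("pics/c5.png",np.hstack([s,np.vstack([w,np.zeros((150,400,3),np.uint8)])]))
E
python3 fin.py
```

```text
time: 10.03
ee_pos: [0.4391, -0.0583, 0.2846]
ee_rot: [0.243, 2.61, -0.063]
contact_force: [0.3, 0.4, -1.2]
width: 0.0642
finger_force: 0.0
scene band 387 lo [-61.4  28.3 152.2] hi [ 70.3  68.3 216. ] angle 85.9
scene far cup 427 lo [43.2 22.4 66.9] hi [ 77.1  71.4 136.8] angle 0.8
scene near cup 335 lo [-68.2  21.6  72.3] hi [-35.9  71.9 139.3] angle 4.8
wrist band 4348 lo [-69.7 -64.3 154.2] hi [ 12.7  90.4 211.5] angle 27.2
wrist far cup 641 lo [35.1  6.3 61.7] hi [ 65.   67.2 132. ] angle 1.0
wrist near cup 2760 lo [-78.4   8.6  64.4] hi [-44.2  66.4 137. ] angle 0.7
```

View pics/c5.png

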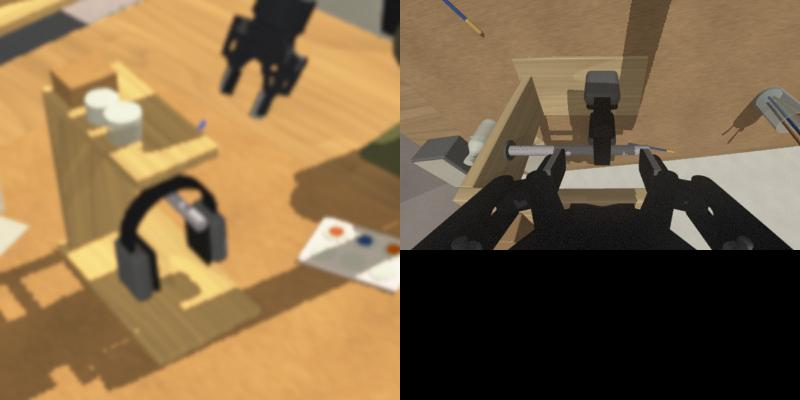

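```bash
python3 -m inch '[0,0,0,0,0,0,0.5, 0,0,0,0,0,0,0.5, 0,0,0,0,0,0,0.5, 0,0,0,0,0,0,0.5, 0,0,0,0,0,0,0.5, 0,0,0,0,0,0,0.5, 0,0,0,0,0,0,0.5, 0,0,0,0,0,0,0.5, 0,0,0,0,0,0,0.5, 0,0,0,0,0,0,0.5, 0,0,0,0,0,0,0.5, 0,0,0,0,0,0,0.5]' | head -1; python3 fin.py; python3 - <<'E'
from h import *
a=np.radians(-10.6);Rs=np.c_[[np.cos(a),np.sin(a),0],[-np.sin(a),np.cos(a),0],[0,0,1]]
p,d=snapshot("scene");L=(cloud("scene",d)-np.array([.548,-.1165,0]))@Rs*1000
# outward (+y) faces of the cups: least tilted edge measure, rect in x-z
for sg in (1,-1):
    m=(p.max(2)<125)&(abs(L[...,1]-69)<5)&(sg*L[...,0]>25)&(sg*L[...,0]<90)&(L[...,2]>40)&(L[...,2]<150)
    Q=L[m][:,[0,2]];r=cv2.minAreaRect(Q.astype(np.float32));print(sg,len(Q),np.round(r[0],1),np.round(r[1],1),round(r[2],1))
E
```

```text
time: 11.13
scene band 387 lo [-61.5  28.3 152.2] hi [ 69.6  95.9 215.6] angle 88.4
scene far cup 429 lo [42.5 23.6 66.9] hi [ 76.7  71.8 137.6] angle 2.8
scene near cup 332 lo [-69.9  19.9  72.1] hi [-36.9  71.9 138.6] angle 1.4
wrist band 4393 lo [-69.6 -64.2 154.2] hi [ 15.8  90.6 211.5] angle 26.8
wrist far cup 635 lo [35.   6.2 61. ] hi [ 64.1  67.1 132.3] angle 1.8
wrist near cup 2765 lo [-78.4   8.6  63.9] hi [-43.8  66.4 136.8] angle 89.6
1 220 [56.3 98.8] [84.5 37.9] 88.3
-1 188 [-56.  100.2] [72.  37.2] 88.7
```

The final views show the pair hanging still on the bar under the shelf. It is square and within about 1.5° of vertical, with its middle about 83 mm in from the free end. The robot is clear, so I'm handing in.

```bash
python3 -c "
from bench import *
print(sign_off())"
```

```text
the job is handed in; nothing more can be done
None
```

I hung the ear defenders on the bar under the shelf and handed the job in at about 11 s: they sit square, about 1.5° off vertical, with the headband's middle about 83 mm in from the free end, the robot touches nothing, and I saw no sign of anything else being knocked.

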